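Clamp a brake piston to the set force

TASK

Stand the large brake piston upright on the bed of the bench clamp, midway between the two jaws, and let go of it. Then turn the clamp's bar handle clockwise until the brass indicator tab pops up out of the tail block, stop at once (a little more would dent the piston), and leave the piston clamped with the handle released. Leave the two smaller pistons and the socket where they stand.

Things in the scene. Friction and masses are not known exactly. Their poses are not given: they have to be found in the camera images.
- piston_center (a point): Centre (half-way up) of the large brake piston: a plain steel cylinder, 44 mm diameter, 40 mm tall, about 0.2 kg, standing upright and loose on the table; its dished end is up, z along its axis. The two other pistons near it are smaller (30 mm diameter, 22 mm tall).
- clamp: Grey bench clamp fixed to the table, 215 x 80 mm. Origin on the table under the middle of the nest between the jaws; x points from the screw housing to the tail block, z up. Bed 30 mm above the table. Screw housing x -133 to -65 mm, top at 60 mm, handle axis at x = -100 mm. Tail block x 47 to 79 mm, 70 mm wide, top at 62 mm. The nest's sides (+y, -y) are open for fingers.
- nest (a point): On the bed, 30 mm above the table, about midway between the jaws (clamp x = +1 mm), where the piston's underside should be set; axes as the clamp's. Moving jaw on the -x side: flat steel, 44 mm wide, top 58 mm above the table, face 24 to 33 mm off at the start. The piston has at least 2 mm of play to each jaw here.
- handle_grip (a point): On the screw handle's vertical axis at gripping height, 94 mm above the table. Upright steel bar 56 mm long (own x), 14 mm thick (own y), from 70 to 106 mm above the table, on a 42 mm disc. Clockwise from above tightens, jaw 4 mm per rad; stiff (0.15 to 0.26 N m), self-locking. The tab pops after 1.8 to 4.1 rad in all, not known beforehand: several grasps.
- anvil: The fixed jaw on the +x side: a shallow steel V, 40 mm wide, top 58 mm above the table; the piston seats in it with its centre at clamp x = +3.5 mm. It is sprung: gives way along +x with 2 N preload and 6 N/mm; at 3 mm (20 N) it releases the tab. Over 28 N (0.3 rad of handle past the pop) dents the piston. Unloaded, origin and axes as clamp.
- tab_top (a point): Middle of the top edge of the brass indicator tab, a plate 26 mm wide and 6 mm thick in the top of the tail block at x = +60 mm of the clamp. At the start its edge is 63.5 mm above the table, nearly flush; it may creep up by 1 to 4 mm as the load nears the set force, and when released it snaps up by 13 mm in all and stays up.
- small_piston_a: Base centre of a smaller piston (30 mm diameter, 22 mm tall), bystander.
- small_piston_b: Base centre of another smaller piston (30 mm diameter, 22 mm tall), bystander.
- socket: Steel wrench socket standing on end, 30 mm diameter, 45 mm tall, bystander; origin at its base.
Not all that is in view belongs to the job. Of the things shaped like the clamp, the grey one is meant. What is shaped like the part that bears piston_center but green is not meant.

How it is judged:
By the outcome, as a careful person would: the job done as asked, in the order asked, and still so for the second after the job is handed in, with the robot touching nothing.
It also fails if it takes over 70 s, if anything falls off the work surface, if the arm or the gripper's body presses on something with over 40 N, if the wrist force passes 120 N, or if a joint passes its speed limit or range.

ROBOT

A 6-joint arm with a two-finger parallel gripper is mounted at the origin on the work surface. World frame = base frame: x ahead of the robot, y to its left, z up, the work surface at z = 0. Lengths are in m, angles in rad, forces in N, time in s.
With the tool pointing down it reaches from about 0.3 to 0.775 m from the base axis. Payload 14.6 kg.
Tool frame: the origin (TCP) lies between the finger pads; the fingertips stand tip_reach ahead of it and the grasp point (between the pads) lies 3 mm ahead of it (tip_reach is the distance from the TCP to the fingertips, in m); z points along the fingers, y is the line along which they close (so a half turn about z gives the same grasp; the last joint's range is limited). The gripper opens to 85 mm and grips with 20 to 120 N. Pads are 22 mm wide; open, the fingers measure 114 mm over their backs; the gripper's body (76 mm by 85 mm) begins 54 mm behind the grasp point. The pads swing forward as they close: fully open they stand 13 mm farther back than shut.
Start: joints at [-1.267, 0.3, 1.521, -0, 1.321, -0.067], TCP at [0.199, -0.513, 0.253] pointing down, gripper open.
Joint ranges: [-3.03, 3.03], [-0.79, 2.21], [0.23, 2.52], [-1.04, 4.18], [0, 3.07], [-2.55, 2.55]. Speed limits (rad/s): [2.22, 2.22, 2.57, 3.14, 3.14, 3.14].

INTERFACE

Orientations are given as a unit quaternion [x, y, z, w].
In Python, from rig import * gives the robot as it stands. The module is installed in compiled form; this text tells all that it offers.
- The arm moves only by the shell command python3 -m pendant 'ROWS' [OPENING] [FORCE]. ROWS is JSON, a list of rows, each a list of 2 entries, a list of its own where there are three numbers: the shift along the tool's x, y, z in cm, then the turn, a rotation vector about the tool's x, y, z in rad. In form: [[[tx, ty, tz], [ax, ay, az]], ...]. A call has 1 to 12 rows; each row is the pose to reach, as a shift and turn from the pose commanded when the call began, along the tool's axes at that moment; what a row does not reach only later rows make up. A row lasts 1/8 s, in which the tool goes at most 62.5 mm and 10.7 degrees, less where a joint would pass 70% of its speed; a pose out of reach is approached as far as the arm can. A call with a gripper value outside its range is refused whole. OPENING is the finger opening in cm, from 0 to 8.54, set as the call begins (- or left out, the last holds). The fingers move at their own pace and stop on an object; FORCE is the grip in N (left out, the last holds). Time passes only in rows, so rows that repeat a pose let the fingers close. It gives the time, the measured TCP pose, the force, the opening and the grip force at its end, in the units of the state.
- read_state(): the state, without advancing time (a new reading comes with each control period).
- camera(name): name is "scene" or "top" or "wrist"; returns (picture, depth): 420x560x3 uint8, red, green, blue; 420x560 float32, m along the optical axis (not along the pixel's ray), 0 where there is no reading.
- get_calibration(name): a dict with "camera_matrix" (3x3 intrinsics, pixels), "extrinsics" (4x4, takes a point from camera to world coordinates). Camera axes: x right, y up, looking along -z (the intrinsics and any distortion apply to the point x, -y, -z); pixel columns grow to the right and rows downward; lengths in m; the calibration is good to about 2 mm. A picture is of the moment at which its call begins: read the wrist's pose just before it. get_calibration takes no time and is no camera call; for the wrist camera it gives the pose at the moment of the call.
- job_done(): hands the job in; it is judged then, once.
The state is a dict: "time": time; "joints": joint angles; "qvel": joint speeds; "joint_efforts": joint torques, N m; "tcp_pos": TCP position; "tool_rot": TCP orientation; "contact_force": force on the tool from outside, world axes, zero at the start; "ft_torque": the same for the moment, N m; "width": opening from 0.0 (shut) to 1.0 (fully open); "gripper_force": force on a finger pad.
Only numpy, scipy, OpenCV 4.12 (cv2) and the standard library are available. Lean on these libraries where they do the work, as an engineer would, in place of code of your own. Each camera call takes 0.05 s, during which the arm holds its last target. There are 200 camera calls.

## Working session

There is one attempt and no reset: what is moved stays moved. The work goes in short steps, Python scripts to look and compute and a shell command to move; the robot and the scene stay as the last step left them, time stands still between calls to the robot, and variables do not carry over. Pictures are saved under pics/ and viewed, at most 10 in all, crops included, and the job is handed in when it is done.

```bash
mkdir -p pics; cat > h.py <<'E'
from rig import *
import numpy as np, cv2
from scipy.spatial.transform import Rotation as R
def snap(n):
    c=get_calibration(n); p,d=camera(n); return p,d,c
def cloud(d,c):
    K=np.array(c["camera_matrix"]);T=np.array(c["extrinsics"])
    v,u=np.indices(d.shape); X=(u-K[0,2])/K[0,0]*d; Y=(v-K[1,2])/K[1,1]*d
    return np.stack([X,-Y,-d],-1)@T[:3,:3].T+T[:3,3]
def ray(u,v,z,c):
    K=np.array(c["camera_matrix"]);T=np.array(c["extrinsics"])
    r=T[:3,:3]@np.array([(u-K[0,2])/K[0,0],-(v-K[1,2])/K[1,1],-1]); o=T[:3,3]
    return o+r*(z-o[2])/r[2]
E
python3 - <<'E'
from h import *
s=read_state(); print(s)
p,d,c=snap("top"); print(c)
np.savez("top.npz",p=p,d=d)
cv2.imwrite("pics/top.png",cv2.resize(p[...,::-1],(784,588)))
p,d,c=snap("scene"); cv2.imwrite("pics/scene.png",cv2.resize(p[...,::-1],(784,588)))
E
```

```text
{'time': 0.0, 'joints': array([-1.26655471e+00,  3.00486483e-01,  1.52162728e+00,  3.41815677e-05,
        1.32071279e+00, -6.65997378e-02]), 'qvel': array([-0.00031653, -0.00023505,  0.00010815,  0.00120773, -0.00040435,
        0.00036656]), 'joint_efforts': array([ 1.38648575e-03, -5.43508744e+01, -3.61793840e+01, -6.05198511e-05,
        4.04971608e-03,  6.13137829e-06]), 'tcp_pos': array([ 0.19925601, -0.51239387,  0.25269332]), 'tool_rot': array([ 9.82859376e-01,  1.84355812e-01, -5.66941104e-05, -6.14559854e-04]), 'contact_force': array([-0.07003598,  0.26969998,  0.07223228]), 'ft_torque': array([-0.00686522, -0.03108276,  0.03068348]), 'gripper_force': 0.0, 'width': 0.9974788161314297}
{'camera_matrix': array([[448.16419726,   0.        , 278.10789602],
       [  0.        , 448.16419726, 208.8619374 ],
       [  0.        ,   0.        ,   1.        ]]), 'extrinsics': array([[ 0.02913508,  0.9836053 , -0.1779656 ,  0.28500323],
       [-0.99955239,  0.02987921,  0.00150202,  0.02953961],
       [ 0.00679487,  0.17784218,  0.98403556,  1.0535375 ],
       [ 0.        ,  0.        ,  0.        ,  1.        ]])}
```

View pics/top.png

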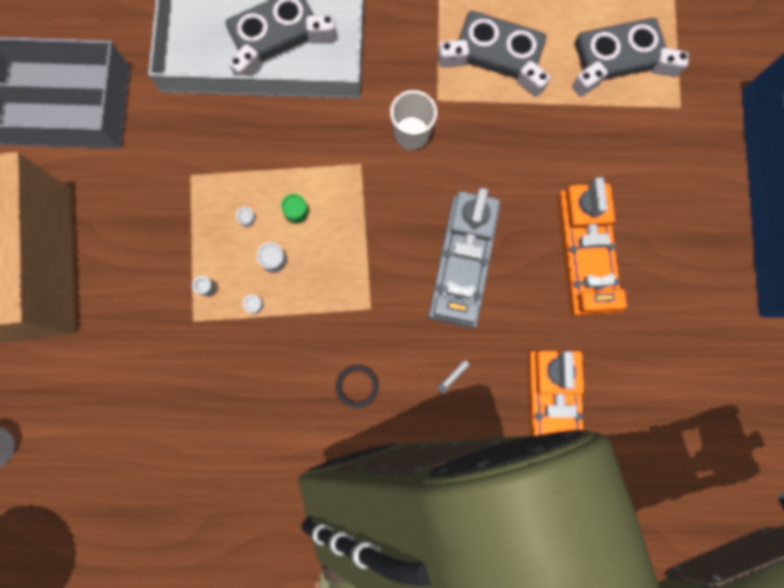

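View pics/scene.png

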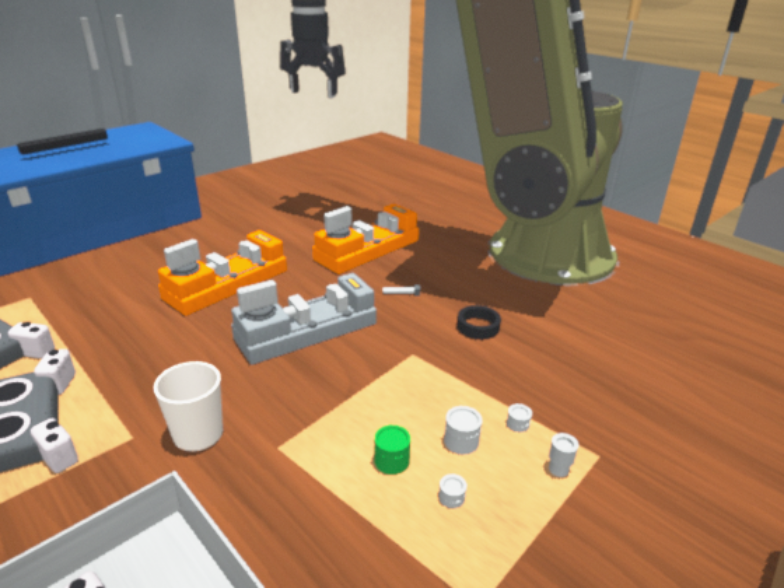

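The steel piston candidates in the top view (784x588) are:
- large piston at (271,257)
- small pistons at (245,216) and (252,303)
- socket at (203,285)
- green decoy at (294,207)

I choose (271,257): it is the large one and it is bare steel. The clamp I choose is the grey one, with its handle at (480,208) and its tab at (457,307). The two orange clamps are decoys.

```bash
python3 - <<'E'
from h import *
z=np.load("top.npz");p,d=z["p"],z["d"];c=get_calibration("top");P=cloud(d,c)
def blob(u,v,zlo,zhi,r=30):
    u,v=u/1.4,v/1.4;vv,uu=np.indices(d.shape)
    m=(np.hypot(uu-u,vv-v)<r)&(P[...,2]>zlo)&(P[...,2]<zhi);return m
print("board z",P[int(290/1.4),int(310/1.4)],"table",P[int(250/1.4),int(400/1.4)])
for n,u,v in [("piston",271,257),("sa",245,216),("sb",252,303),("sock",203,285),("green",294,207)]:
    m=blob(u,v,.015,.2,20); q=P[m]; zt=np.percentile(q[:,2],95); t=q[q[:,2]>zt-.006]
    print(n,m.sum(),zt,(t.min(0)+t.max(0))/2,np.ptp(t,0))
m=blob(465,258,.015,.3,60)
hsv=cv2.cvtColor(p,cv2.COLOR_RGB2HSV); 
q=P[m];print(np.histogram(q[:,2],bins=np.arange(.015,.12,.005)))
mc=m&(P[...,2]>.022)
n,l,st,ce=cv2.connectedComponentsWithStats(mc.astype(np.uint8))
k=l[int(258/1.4),int(465/1.4)];q=P[l==k]
print(st[k],cv2.minAreaRect(q[:,:2].astype(np.float32)*1000))
b=(hsv[...,0]>10)&(hsv[...,0]<30)&(hsv[...,1]>100)&(hsv[...,2]>130)&(l==k)
v,u=np.nonzero(b);print("tab",u.mean(),v.mean(),ray(u.mean(),v.mean(),.0635,c),len(u))
h=q[q[:,2]>.09];print("handle",h.mean(0),cv2.minAreaRect(h[:,:2].astype(np.float32)*1000))
cv2.imwrite("pics/crop.png",cv2.resize(p[80:260,120:380,::-1],None,fx=3,fy=3,interpolation=2))
E
```

```text
board z [0.47562209 0.16420595 0.00161157] table [5.51837672e-01 1.34783437e-02 1.90818408e-04]
piston 325 0.042979951073272994 [0.52603807 0.22715025 0.04075281] [0.04299507 0.04242076 0.00747731]
sa 128 0.024701425928329 [0.59823684 0.27797825 0.02273332] [0.02830346 0.02932334 0.00804218]
sb 133 0.02479552071464428 [0.44746085 0.25610628 0.02327635] [0.02911901 0.02862918 0.00895563]
sock 172 0.0477228369163812 [0.47188892 0.33479479 0.04607132] [0.02810216 0.02866746 0.00861527]
green 314 0.041923288874704465 [0.61264061 0.19402914 0.03996745] [0.04312292 0.04148584 0.00807894]
(array([ 18,  26, 601, 637, 111,  43,  78,  99, 620, 599, 114,  58,   8,
         8,   7,   7,   8,  55,  97,   3]), array([0.015, 0.02 , 0.025, 0.03 , 0.035, 0.04 , 0.045, 0.05 , 0.055,
       0.06 , 0.065, 0.07 , 0.075, 0.08 , 0.085, 0.09 , 0.095, 0.1  ,
       0.105, 0.11 , 0.115]))
[ 307  134   50   99 3173] ((531.7239990234375, -97.31024169921875), (80.20551300048828, 214.99436950683594), 79.45197296142578)
tab 326.3888888888889 218.72222222222223 [ 0.44492248 -0.08061606  0.0635    ] 36
handle [ 0.60091642 -0.10965443  0.10477472] ((602.4891357421875, -110.3071517944336), (13.939783096313477, 55.276527404785156), 76.9089584350586)
```

View pics/crop.png

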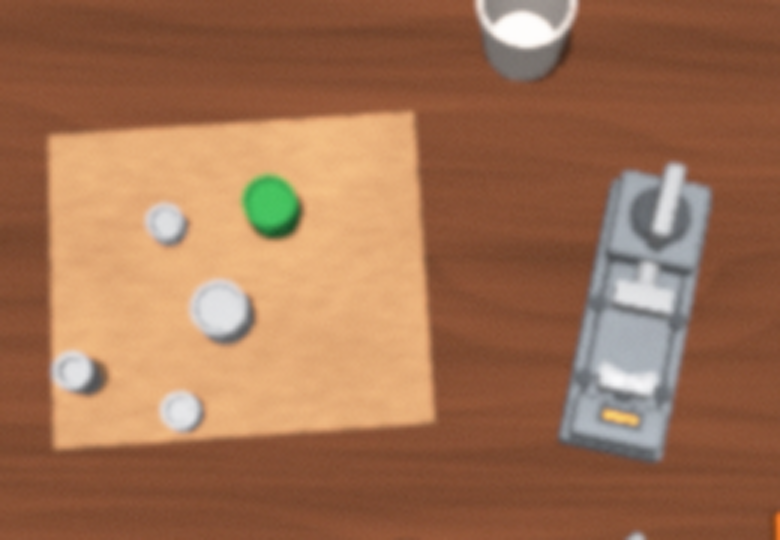

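Crop view: the large bare piston is at (221,310), the green decoy at (270,205), the small pistons at (165,222) and (181,411), and the socket at (75,371). The choice holds. Next I move above the piston with the finger line along clamp y (tool x yaw 169.4°).

```bash
python3 -c "
import rig;print([x for x in dir(rig) if not x.startswith('_')], getattr(rig,'tip_reach',None))"
python3 -m pendant '[[[57.2,-57.1,3],[0,0,-2.587]],[[57.2,-57.1,3],[0,0,-2.587]],[[57.2,-57.1,3],[0,0,-2.587]],[[57.2,-57.1,3],[0,0,-2.587]],[[57.2,-57.1,3],[0,0,-2.587]],[[57.2,-57.1,3],[0,0,-2.587]],[[57.2,-57.1,3],[0,0,-2.587]],[[57.2,-57.1,3],[0,0,-2.587]],[[57.2,-57.1,3],[0,0,-2.587]],[[57.2,-57.1,3],[0,0,-2.587]],[[57.2,-57.1,3],[0,0,-2.587]],[[57.2,-57.1,3],[0,0,-2.587]]]'
cat >> h.py <<'E'
def goto(pos,yaw):
    s=read_state(); r=R.from_quat(s["tool_rot"]); y=np.radians(yaw)
    g=R.from_matrix(np.array([[np.cos(y),np.sin(y),0],[np.sin(y),-np.cos(y),0],[0,0,-1]]).astype(float))
    print("shift cm",np.round(r.inv().apply(np.array(pos)-s["tcp_pos"])*100,2),"turn",np.round((r.inv()*g).as_rotvec(),3),"t",s["time"],"tcp",np.round(s["tcp_pos"],4),"j6",round(s["joints"][5],3))
E
python3 -c "
from h import *
goto([.5255,.227,.2],169.4)"
```

```text
['MotionError', 'camera', 'get_calibration', 'job_done', 'read_state', 'tip_reach'] 0.022
time: 1.6
tcp_pos: [0.5022, 0.1753, 0.2252]
tool_rot: [0.254, 0.967, -0.0, -0.0]
contact_force: [0.6, -1.2, 0.3]
width: 1.0
gripper_force: 0.0
shift cm [0.52 5.65 2.52] turn [-0.    -0.    -0.329] t 1.6 tcp [0.5022 0.1753 0.2252] j6 -0.789
```

```bash
python3 -m pendant '[[[0.5,5.6,2.5],[0,0,-0.33]],[[0.5,5.6,2.5],[0,0,-0.33]],[[0.5,5.6,2.5],[0,0,-0.33]],[[0.5,5.6,2.5],[0,0,-0.33]]]'
python3 - <<'E'
from h import *
goto([.5255,.227,.029],169.4)
p,d,c=snap("wrist");P=cloud(d,c)
cv2.imwrite("pics/w1.png",p[...,::-1])
m=(P[...,2]>.035)&(P[...,2]<.05)&(np.hypot(P[...,0]-.5255,P[...,1]-.227)<.035)&(d>0)
v,u=np.nonzero(m)
(cx,cy),r=cv2.minEnclosingCircle(np.stack([u,v],1).astype(np.float32))
q=P[m];print(m.sum(),cx,cy,r,"ray",ray(cx,cy,.0416,c),"cloud",(q.min(0)+q.max(0))/2,np.ptp(q,0),np.median(q[:,2]))
E
```

```text
time: 2.1
tcp_pos: [0.5254, 0.2237, 0.2009]
tool_rot: [0.097, 0.995, 0.0, 0.0]
contact_force: [0.3, 0.0, -0.5]
width: 0.996
gripper_force: 0.0
shift cm [ 0.06  0.32 17.19] turn [ 0.     0.001 -0.01 ] t 2.1 tcp [0.5254 0.2237 0.2009] j6 -1.038
1776 279.5 195.5 24.135135650634766 ray [0.52455496 0.22763397 0.0416    ] cloud [0.52592589 0.22747583 0.03872765] [0.04364271 0.04313262 0.0073994 ] 0.03793363054383023
```

View pics/w1.png

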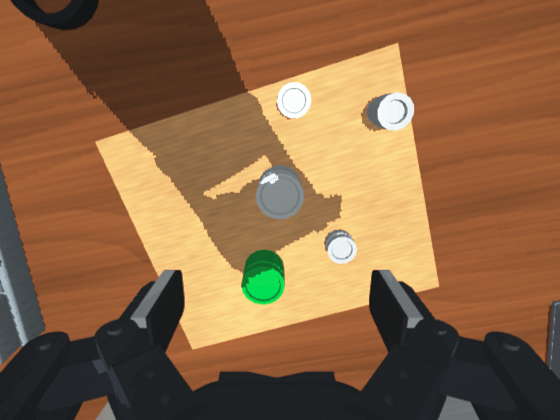

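The wrist picture shows the steel piston at (279,195), which gives (0.5255, 0.2275). Now I descend.

```bash
python3 -m pendant '[[[0,0,5],[0,0,0]],[[0,0,10],[0,0,0]],[[0,0,10],[0,0,0]],[[0,0,10],[0,0,0]]]'
python3 -c "
from h import *
goto([.5255,.2275,.029],169.4)"
```

```text
time: 2.65
tcp_pos: [0.5263, 0.2242, 0.1028]
tool_rot: [0.096, 0.995, 0.001, 0.001]
contact_force: [-0.4, 0.2, 1.0]
width: 1.004
gripper_force: 0.0
shift cm [0.16 0.3  7.38] turn [ 0.001  0.002 -0.007] t 2.65 tcp [0.5263 0.2242 0.1028] j6 -1.04
```

```bash
python3 -m pendant '[[[0.15,0.3,3.5],[0,0,0]],[[0.15,0.3,6],[0,0,0]],[[0.15,0.3,7.1],[0,0,0]],[[0.15,0.3,7.1],[0,0,0]]]'
python3 -c "
from h import *
goto([.5255,.2275,.029],169.4)"
python3 -m pendant '[[[0,0,0],[0,0,0]],[[0,0,0],[0,0,0]],[[0,0,0],[0,0,0]],[[0,0,0],[0,0,0]],[[0,0,0],[0,0,0]],[[0,0,0],[0,0,0]]]' 3.5 40
python3 -c "
from h import *
goto([.5255,.2275,.029],169.4)"
```

```text
time: 3.15
tcp_pos: [0.525, 0.2275, 0.0306]
tool_rot: [0.095, 0.995, 0.0, 0.001]
contact_force: [1.0, -0.3, 0.2]
width: 1.001
gripper_force: 0.0
shift cm [-0.04  0.01  0.16] turn [ 0.001  0.001 -0.006] t 3.15 tcp [0.525  0.2275 0.0306] j6 -1.035
time: 3.9
tcp_pos: [0.5248, 0.2276, 0.0305]
tool_rot: [0.095, 0.995, 0.0, 0.001]
contact_force: [-2.2, -0.1, 7.9]
width: 0.504
gripper_force: 40.0
shift cm [-0.07  0.01  0.15] turn [ 0.001  0.001 -0.006] t 3.9 tcp [0.5248 0.2276 0.0305] j6 -1.035
```

```bash
python3 -m pendant '[[[0,0,-3],[0,0,0]],[[0,0,-8],[0,0,0]],[[-1,-6,-14],[0,0,0]],[[-1.5,-12,-14],[0,0,0]],[[-2.2,-18,-14],[0,0,0]],[[-3,-24,-14],[0,0,0]],[[-3.7,-29,-14],[0,0,0]],[[-3.7,-31.8,-14],[0,0,0]],[[-3.7,-31.8,-14],[0,0,0]],[[-3.7,-31.8,-14],[0,0,0]]]'
python3 - <<'E'
from h import *
goto([.503,-.0916,.06],169.4)
p,d,c=snap("wrist");P=cloud(d,c)
cv2.imwrite("pics/w2.png",p[...,::-1])
np.savez("w2.npz",p=p,d=d,P=P)
hsv=cv2.cvtColor(p,cv2.COLOR_RGB2HSV)
near=(np.hypot(P[...,0]-.53,P[...,1]+.097)<.14)&(P[...,2]<.115)&(P[...,2]>.02)&(d>0)
near&=hsv[...,1]<80
q=P[near];h=q[(q[:,2]>.095)]
print("handle",len(h),h.mean(0),cv2.minAreaRect(h[:,:2].astype(np.float32)*1000))
b=(hsv[...,0]>10)&(hsv[...,0]<30)&(hsv[...,1]>100)&(np.hypot(P[...,0]-.445,P[...,1]+.0806)<.02)&(P[...,2]>.055)
print("tab",b.sum(),(P[b].min(0)+P[b].max(0))/2 if b.any() else None)
ex=np.array([-.983,.184]);ey=np.array([-.184,-.983]);o=np.array([.504,-.0918])
l=np.stack([(q[:,:2]-o)@ex,(q[:,:2]-o)@ey,q[:,2]],1)*1000
for z0,z1,n in [(26,34,"bed"),(53,61,"jaws/housing"),(60,66,"tail")]:
    s=l[(l[:,2]>z0)&(l[:,2]<z1)]; print(n,np.histogram(s[:,0],np.arange(-140,90,5)))
    if len(s): print(np.percentile(s[:,1],[1,99]))
E
```

```text
time: 5.15
tcp_pos: [0.5005, -0.0913, 0.1695]
tool_rot: [0.095, 0.995, 0.0, -0.0]
contact_force: [0.0, -0.5, -1.5]
width: 0.502
gripper_force: 41.7
shift cm [-0.26  0.02 10.95] turn [ 0.    -0.    -0.006] t 5.15 tcp [ 0.5005 -0.0913  0.1695] j6 -1.633
handle 404 [ 0.59659565 -0.10995297  0.10601771] ((596.8607177734375, -109.98582458496094), (13.774820327758789, 20.626752853393555), 76.50210571289062)
tab 361 [ 0.4446731  -0.08176827  0.06407944]
bed (array([  0,   0,   0,   0,   0,   0,   0,   0,   0,   0,   0,   0,   0,
         0,   0,   0,   2,   7,  28,  48,  31,  13,  49, 251, 411, 510,
       495, 534, 519, 539, 502, 312, 114,  30,  86, 414, 267,   9,   6,
         2,   6,   7,   9, 140,   0]), array([-140, -135, -130, -125, -120, -115, -110, -105, -100,  -95,  -90,
        -85,  -80,  -75,  -70,  -65,  -60,  -55,  -50,  -45,  -40,  -35,
        -30,  -25,  -20,  -15,  -10,   -5,    0,    5,   10,   15,   20,
         25,   30,   35,   40,   45,   50,   55,   60,   65,   70,   75,
         80,   85]))
[-38.56003357  40.30508923]
jaws/housing (array([  0,  69, 216, 148,  67,  1
[... 463 characters left out ...]
,   40,   45,   50,   55,   60,   65,   70,   75,
         80,   85]))
[-33.32174348  35.46319356]
tail (array([  0,   7, 172, 115,  43,   4,   0,   0,   0,   0,   0,   0,   0,
         0,   0,   0,   0,   0,   0,   0,   0,   0,   0,   0,   0,   0,
         0,   0,   0,   0,   0,   0,   1,   2,   0,   1,   0, 305, 674,
       512, 565, 703, 784, 410,   0]), array([-140, -135, -130, -125, -120, -115, -110, -105, -100,  -95,  -90,
        -85,  -80,  -75,  -70,  -65,  -60,  -55,  -50,  -45,  -40,  -35,
        -30,  -25,  -20,  -15,  -10,   -5,    0,    5,   10,   15,   20,
         25,   30,   35,   40,   45,   50,   55,   60,   65,   70,   75,
         80,   85]))
[-32.21051001  34.30582977]
```

View pics/w2.png

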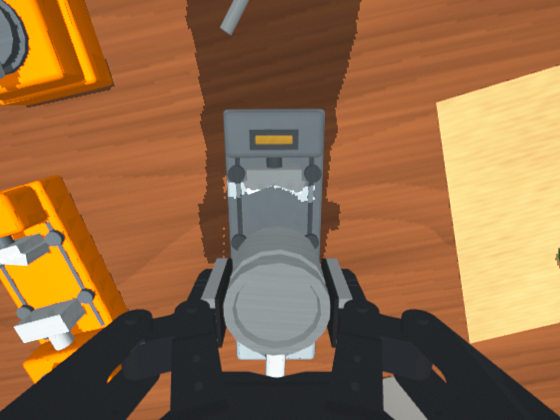

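The wrist picture shows the piston held upright at (277,305) and the tab at (273,139). The clamp's tail block agrees with the map, apart from about 1 mm in y. Next I measure where the held piston sits in the hand.

```bash
python3 - <<'E'
from h import *
z=np.load("w2.npz");P=z["P"]
s=read_state();t=s["tcp_pos"]
m=(P[...,2]>.175)&(P[...,2]<.188)&(np.hypot(P[...,0]-t[0],P[...,1]-t[1])<.026)
q=P[m];r=R.from_quat(s["tool_rot"]);l=r.inv().apply(q-t)*1000
print(m.sum(),np.percentile(l,[1,50,99],axis=0).round(1), (np.percentile(l,.5,axis=0)+np.percentile(l,99.5,axis=0))/2)
c,rad=cv2.minEnclosingCircle(l[:,:2].astype(np.float32));print(c,rad)
goto([.5027,-.0926,.0605],169.4)
E
```

```text
9338 [[-20.9 -22.8 -18.1]
 [  0.2   0.3  -7.7]
 [ 20.6  23.4  -5.7]] [ -0.34485575   0.1315523  -11.93817373]
(0.20653405785560608, 0.008310016244649887) 25.92327308654785
shift cm [-0.24 -0.11 10.9 ] turn [ 0.    -0.    -0.005] t 5.2 tcp [ 0.5005 -0.091   0.1695] j6 -1.633
```

```bash
python3 -m pendant '[[[-0.2,-0.1,3],[0,0,0]],[[-0.2,-0.1,7],[0,0,0]],[[-0.2,-0.1,9.7],[0,0,0]],[[-0.2,-0.1,10.2],[0,0,0]],[[-0.2,-0.1,10.2],[0,0,0]]]'
python3 -c "
from h import *
goto([.5027,-.0926,.0592],169.4)"
```

```text
time: 5.82
tcp_pos: [0.5027, -0.0927, 0.0681]
tool_rot: [0.095, 0.995, -0.0, 0.0]
contact_force: [-0.0, -1.6, -2.6]
width: 0.502
gripper_force: 41.7
shift cm [-0.    0.01  0.89] turn [ 0.     0.001 -0.005] t 5.825 tcp [ 0.5027 -0.0927  0.0681] j6 -1.635
```

```bash
python3 -m pendant '[[[0,0,0.5],[0,0,0]],[[0,0,0.8],[0,0,0]],[[0,0,0.9],[0,0,0]],[[0,0,0.9],[0,0,0]]]'
python3 -c "
from h import *
goto([.5027,-.0926,.0592],169.4);print(read_state()['contact_force'])"
```

```text
time: 6.32
tcp_pos: [0.5026, -0.0932, 0.0604]
tool_rot: [0.095, 0.995, -0.0, 0.001]
contact_force: [-11.1, 3.6, 22.6]
width: 0.499
gripper_force: 44.3
shift cm [0.01 0.06 0.12] turn [-0.     0.001 -0.006] t 6.325 tcp [ 0.5026 -0.0932  0.0604] j6 -1.635
[-11.08633596   3.59769185  22.64418112]
```

```bash
python3 -m pendant '[[[0,0,-0.1],[0,0,0]],[[0,0,-0.1],[0,0,0]]]'
python3 -m pendant '[[[0,0,0],[0,0,0]],[[0,0,0],[0,0,0]],[[0,0,0],[0,0,0]],[[0,0,0],[0,0,0]]]' 6.2
python3 -m pendant '[[[0,0,-3],[0,0,0]],[[0,0,-6],[0,0,0]],[[4,0,-10],[0,0,0]],[[7,0,-10],[0,0,0]],[[7,0,-10],[0,0,0]]]'
python3 - <<'E'
from h import *
ex=np.array([-.983,.184]);ey=np.array([-.184,-.983]);o=np.array([.5038,-.0928])
for n in("wrist","top"):
    p,d,c=snap(n);P=cloud(d,c)
    cv2.imwrite(f"pics/{n}3.png",p[...,::-1])
    m=(P[...,2]>.064)&(P[...,2]<.076)&(np.hypot(P[...,0]-.5027,P[...,1]+.0926)<.035)&(d>0)
    if m.sum()>20:
        q=P[m]-np.r_[o,0];l=np.stack([q[:,:2]@ex,q[:,:2]@ey,q[:,2]],1)*1000
        print(n,m.sum(),np.percentile(l,[1,50,99],axis=0).round(1),cv2.minEnclosingCircle(l[:,:2].astype(np.float32)))
goto([.602,-.111,.097],166.9)
E
```

```text
time: 6.58
tcp_pos: [0.5026, -0.0933, 0.0605]
tool_rot: [0.095, 0.995, -0.0, 0.001]
contact_force: [-4.6, 1.4, 11.3]
width: 0.505
gripper_force: 42.7
time: 7.08
tcp_pos: [0.5022, -0.0932, 0.0594]
tool_rot: [0.095, 0.995, 0.0, -0.0]
contact_force: [0.6, 0.2, 0.9]
width: 0.726
gripper_force: 0.0
time: 7.7
tcp_pos: [0.4325, -0.0797, 0.16]
tool_rot: [0.095, 0.995, -0.0, 0.0]
contact_force: [0.1, 0.1, -0.4]
width: 0.726
gripper_force: 0.0
wrist 2373 [[-20.2 -20.5  64.7]
 [  0.8   0.   67.9]
 [ 21.7  20.1  71.4]] ((0.2775731682777405, 0.09331502765417099), 22.441648483276367)
shift cm [-17.08   0.15   6.28] turn [-0.     0.001  0.038] t 7.8 tcp [ 0.4339 -0.08    0.1597] j6 -1.645
```

View pics/wrist3.png

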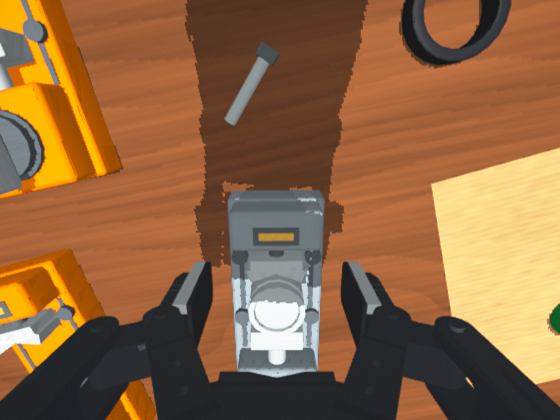

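The piston stands upright in the nest at (277,308), between the moving jaw at (277,340) and the anvil at (277,262). It measures clamp (0.5, 0) mm with its top at 70 mm. Now the handle.

```bash
python3 -m pendant '[[[-5,0,0],[0,0,0]],[[-11,0,0],[0,0,0.04]],[[-17.1,0.1,0],[0,0,0.04]],[[-17.1,0.1,0],[0,0,0.04]],[[-17.1,0.1,3],[0,0,0.04]],[[-17.1,0.1,3],[0,0,0.04]]]' 4.5
cat > tab.py <<'E'
from h import *
def tab(save=None):
    p,d,c=snap("scene");P=cloud(d,c)
    hsv=cv2.cvtColor(p,cv2.COLOR_RGB2HSV)
    m=(hsv[...,0]>10)&(hsv[...,0]<32)&(hsv[...,1]>110)&(np.hypot(P[...,0]-.4447,P[...,1]+.0818)<.022)&(P[...,2]>.055)&(P[...,2]<.09)&(d>0)
    v,u=np.nonzero(m)
    if save: cv2.imwrite(save,cv2.resize(p[100:310,100:380,::-1],None,fx=2.5,fy=2.5))
    s=read_state()
    print("t",s["time"],"tabpx",m.sum(),"top row",v.min() if len(v) else None,"zmax %.1f zmed %.1f"%((np.percentile(P[m][:,2],95)*1e3,np.median(P[m][:,2])*1e3) if len(v) else (0,0)),"torque",s["ft_torque"].round(2),"F",s["contact_force"].round(1),"j6",s["joints"][5].round(3),"g",round(s["gripper_force"],1),"w",round(s["width"],3))
if __name__=="__main__":
    import sys; tab(*sys.argv[1:])
E
python3 -c "
from h import *
p,d,c=snap('wrist');P=cloud(d,c)
h=P[(P[...,2]>.098)&(P[...,2]<.112)&(np.hypot(P[...,0]-.602,P[...,1]+.111)<.04)&(d>0)]
print('handle',len(h),h.mean(0),cv2.minAreaRect(h[:,:2].astype(np.float32)*1000))
goto([.602,-.111,.097],166.7)"
python3 tab.py pics/t0.png
```

```text
time: 8.55
tcp_pos: [0.6005, -0.1111, 0.1271]
tool_rot: [0.115, 0.993, 0.0, -0.002]
contact_force: [-0.7, 0.3, 0.9]
width: 0.524
gripper_force: 0.0
handle 2975 [ 0.59897459 -0.11042591  0.10586087] ((598.59033203125, -109.74501037597656), (50.173362731933594, 51.35327911376953), 31.69619369506836)
shift cm [-0.08  0.04  3.19] turn [ 0.    -0.002  0.001] t 8.6 tcp [ 0.6012 -0.1113  0.1289] j6 -1.583
t 8.65 tabpx 19 top row 200 zmax 63.8 zmed 62.6 torque [-0.02  0.03 -0.02] F [-0.7  1.1 -0.8] j6 -1.583 g 0.0 w 0.529
```

View pics/t0.png

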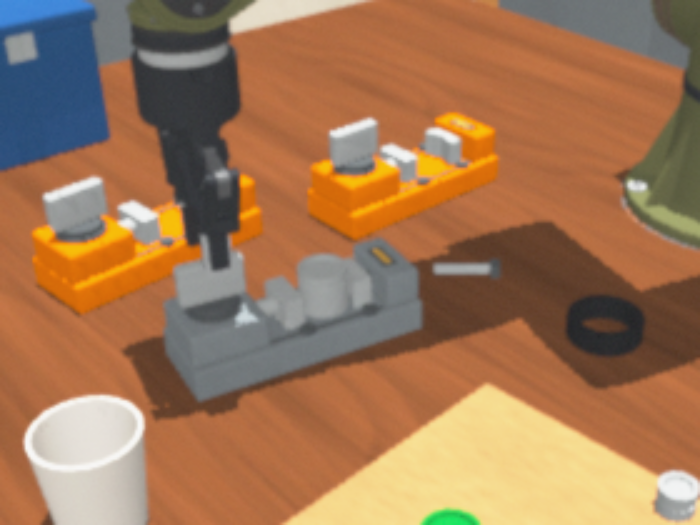

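The scene picture shows the piston standing in the clamp at (325,285) and the tab, nearly flush and in plain view, at (381,256). I grip the bar.

```bash
python3 -m pendant '[[[-0.1,0,1.5],[0,0,0]],[[-0.1,0,3.1],[0,0,0]],[[-0.1,0,3.1],[0,0,0]],[[-0.1,0,3.1],[0,0,0]]]'
python3 -m pendant '[[[0,0,0],[0,0,0]],[[0,0,0],[0,0,0]],[[0,0,0],[0,0,0]],[[0,0,0],[0,0,0]],[[0,0,0],[0,0,0]]]' 0.8 90
python3 -c "
from h import *
goto([.602,-.111,.097],166.7)"
```

```text
time: 9.15
tcp_pos: [0.6027, -0.1117, 0.0986]
tool_rot: [0.115, 0.993, -0.0, 0.0]
contact_force: [0.8, -0.2, -0.1]
width: 0.525
gripper_force: 0.0
time: 9.78
tcp_pos: [0.6026, -0.1122, 0.0992]
tool_rot: [0.115, 0.993, -0.0, 0.0]
contact_force: [-3.3, -3.6, 4.5]
width: 0.15
gripper_force: 88.1
shift cm [0.09 0.1  0.22] turn [-0.001  0.001  0.001] t 9.775 tcp [ 0.6026 -0.1122  0.0992] j6 -1.583
```

```bash
python3 -m pendant '[[[0,0,0],[0,0,0.15]],[[0,0,0],[0,0,0.3]],[[0,0,0],[0,0,0.45]],[[0,0,0],[0,0,0.6]],[[0,0,0],[0,0,0.75]],[[0,0,0],[0,0,0.9]],[[0,0,0],[0,0,1.0]],[[0,0,0],[0,0,1.0]]]'
python3 tab.py
python3 -m pendant '[[[0,0,0],[0,0,0.15]],[[0,0,0],[0,0,0.3]],[[0,0,0],[0,0,0.4]],[[0,0,0],[0,0,0.4]]]'
python3 tab.py pics/t1.png
```

```text
time: 10.78
tcp_pos: [0.602, -0.1129, 0.0992]
tool_rot: [0.578, 0.816, -0.001, 0.0]
contact_force: [-10.3, -9.0, 7.4]
width: 0.147
gripper_force: 88.6
t 10.825 tabpx 18 top row 200 zmax 64.1 zmed 62.8 torque [-1.38  1.37 -0.13] F [-8.8 -9.4  7.7] j6 -0.582 g 88.6 w 0.147
time: 11.32
tcp_pos: [0.6017, -0.113, 0.0992]
tool_rot: [0.729, 0.685, -0.001, -0.0]
contact_force: [-12.9, -9.7, 11.1]
width: 0.147
gripper_force: 88.9
t 11.375 tabpx 19 top row 200 zmax 63.4 zmed 62.6 torque [-1.46  2.01 -0.08] F [-13.3  -9.5   9.5] j6 -0.182 g 88.9 w 0.147
```

View pics/t1.png

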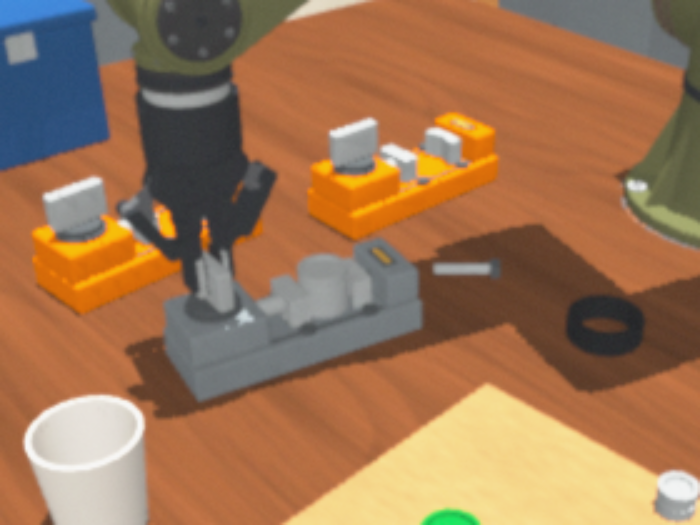

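The bar has turned about 1.4 rad with the pads and the jaw is moving at (290,300). The tab at (381,256) is still flush. I continue in small steps, checking after each one.

```bash
python3 -m pendant '[[[-0.08,-0.1,0],[0,0,0.15]],[[-0.08,-0.1,0],[0,0,0.3]],[[-0.08,-0.1,0],[0,0,0.3]]]' | grep time
python3 tab.py
python3 -m pendant '[[[0,0,0],[0,0,0.1]],[[0,0,0],[0,0,0.1]]]' | grep time
python3 tab.py
```

```text
time: 11.75
t 11.8 tabpx 19 top row 200 zmax 64.4 zmed 63.0 torque [-0.74  0.96 -0.07] F [-7.7 -4.8  7.4] j6 0.116 g 88.6 w 0.148
time: 12.05
t 12.1 tabpx 19 top row 200 zmax 63.9 zmed 62.8 torque [-0.69  1.11 -0.14] F [-8.  -3.7  7.6] j6 0.216 g 88.7 w 0.15
```

```bash
cat >> tab.py <<'E'
    q,d,c=snap("scene");P=cloud(d,c);h=cv2.cvtColor(q,cv2.COLOR_RGB2HSV)
    m=(h[...,0]>10)&(h[...,0]<32)&(h[...,1]>110)&(np.hypot(P[...,0]-.4447,P[...,1]+.0818)<.022)&(P[...,2]>.055)&(P[...,2]<.09)
    sys.exit(int(m.sum()>24 or m.sum()<12 or np.percentile(P[m][:,2],95)>.066))
E
python3 -m pendant '[[[0,0,0],[0,0,0.1]],[[0,0,0],[0,0,0.1]]]' | grep time && python3 tab.py && python3 -m pendant '[[[0,0,0],[0,0,0.1]],[[0,0,0],[0,0,0.1]]]' | grep time && python3 tab.py && python3 -m pendant '[[[0,0,0],[0,0,0.1]],[[0,0,0],[0,0,0.1]]]' | grep time && python3 tab.py && python3 -m pendant '[[[0,0,0],[0,0,0.1]],[[0,0,0],[0,0,0.1]]]' | grep time && python3 tab.py && python3 -m pendant '[[[0,0,0],[0,0,0.1]],[[0,0,0],[0,0,0.1]]]' | grep time && python3 tab.py; echo rc $?
```

```text
time: 12.35
t 12.4 tabpx 19 top row 200 zmax 64.1 zmed 63.1 torque [-0.64  1.3  -0.16] F [-8.9 -3.6  7.9] j6 0.316 g 88.8 w 0.146
time: 12.7
t 12.75 tabpx 19 top row 200 zmax 64.3 zmed 62.7 torque [-0.62  1.44 -0.13] F [-9.8 -3.1  8.4] j6 0.416 g 88.9 w 0.145
time: 13.05
t 13.1 tabpx 19 top row 200 zmax 63.7 zmed 62.3 torque [-0.56  1.56 -0.11] F [-11.   -1.9   8.6] j6 0.516 g 88.9 w 0.148
time: 13.4
t 13.45 tabpx 19 top row 200 zmax 64.6 zmed 63.1 torque [-0.45  1.75 -0.16] F [-11.4  -1.8   9.9] j6 0.616 g 89.0 w 0.151
time: 13.75
t 13.8 tabpx 19 top row 200 zmax 64.5 zmed 62.6 torque [-0.4   1.83 -0.12] F [-12.3  -1.6  10.2] j6 0.716 g 89.1 w 0.153
rc 0
```

```bash

python3 -m pendant '[[[-0.08,-0.06,0],[0,0,0.1]],[[-0.08,-0.06,0],[0,0,0.1]]]' | grep time && python3 tab.py && python3 -m pendant '[[[0,0,0],[0,0,0.1]],[[0,0,0],[0,0,0.1]]]' | grep time && python3 tab.py && python3 -m pendant '[[[0,0,0],[0,0,0.1]],[[0,0,0],[0,0,0.1]]]' | grep time && python3 tab.py && python3 -m pendant '[[[0,0,0],[0,0,0.1]],[[0,0,0],[0,0,0.1]]]' | grep time && python3 tab.py ; echo rc $?; python3 tab.py pics/t2.png
```

```text
time: 14.1
t 14.15 tabpx 18 top row 200 zmax 64.0 zmed 62.7 torque [-0.4   0.66 -0.13] F [-4.3 -2.4  6.9] j6 0.814 g 88.7 w 0.146
time: 14.45
t 14.5 tabpx 18 top row 200 zmax 63.9 zmed 63.5 torque [-0.3   0.72 -0.18] F [-5.3 -0.8  6.9] j6 0.914 g 88.7 w 0.148
time: 14.8
t 14.85 tabpx 20 top row 199 zmax 64.5 zmed 63.5 torque [-0.2   0.79 -0.18] F [-5.4 -0.9  8. ] j6 1.014 g 88.8 w 0.148
time: 15.15
t 15.2 tabpx 21 top row 199 zmax 65.2 zmed 63.4 torque [-0.12  0.84 -0.1 ] F [-4.7  0.   8.7] j6 1.114 g 88.8 w 0.146
rc 0
t 15.3 tabpx 21 top row 199 zmax 65.0 zmed 63.4 torque [-0.02  0.84 -0.07] F [-4.8 -0.4  8.4] j6 1.114 g 88.8 w 0.147
```

View pics/t2.png

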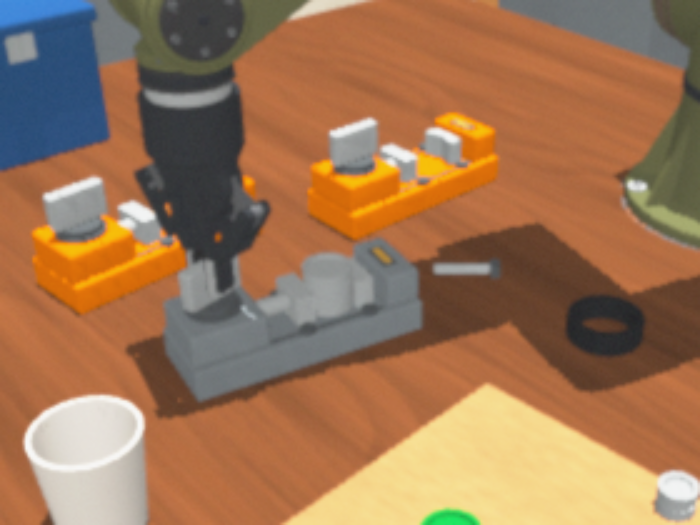

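The piston is clamped at (328,285) and the tab at (382,255) is beginning to creep. I use finer steps, and the stop is set above the creep range.

```bash
sed -i 's/m.sum()>24 or/m.sum()>45 or/; s/>.066/>.070/' tab.py
python3 -m pendant '[[[0,0,0],[0,0,0.08]],[[0,0,0],[0,0,0.08]]]' | grep time && python3 tab.py && python3 -m pendant '[[[0,0,0],[0,0,0.08]],[[0,0,0],[0,0,0.08]]]' | grep time && python3 tab.py && python3 -m pendant '[[[0,0,0],[0,0,0.08]],[[0,0,0],[0,0,0.08]]]' | grep time && python3 tab.py && python3 -m pendant '[[[0,0,0],[0,0,0.08]],[[0,0,0],[0,0,0.08]]]' | grep time && python3 tab.py && python3 -m pendant '[[[0,0,0],[0,0,0.08]],[[0,0,0],[0,0,0.08]]]' | grep time && python3 tab.py ; echo rc $?
```

```text
time: 15.6
t 15.65 tabpx 21 top row 199 zmax 65.4 zmed 64.0 torque [-0.03  0.88 -0.11] F [-5.2 -0.   7.9] j6 1.194 g 88.9 w 0.148
time: 15.95
t 16.0 tabpx 21 top row 199 zmax 65.3 zmed 64.1 torque [ 0.04  0.93 -0.12] F [-4.9  2.1  7.8] j6 1.274 g 88.9 w 0.148
time: 16.3
t 16.35 tabpx 23 top row 199 zmax 66.6 zmed 65.1 torque [ 0.18  0.94 -0.1 ] F [-5.5  1.4  8.3] j6 1.354 g 88.9 w 0.147
time: 16.65
t 16.7 tabpx 50 top row 195 zmax 76.2 zmed 71.8 torque [ 0.28  0.94 -0.09] F [-5.9  2.   7.7] j6 1.434 g 88.9 w 0.149
rc 1
```

Popped, with zmax at 76 mm. I release, rise straight up and verify.

```bash
python3 -m pendant '[[[0,0,0],[0,0,0]],[[0,0,0],[0,0,0]],[[0,0,0],[0,0,0]],[[0,0,0],[0,0,0]]]' 5
python3 -m pendant '[[[0,0,-3],[0,0,0]],[[0,0,-7],[0,0,0]],[[0,0,-12],[0,0,0]],[[0,0,-14],[0,0,0]],[[0,0,-14],[0,0,0]]]'
python3 tab.py pics/t3.png
```

```text
time: 17.25
tcp_pos: [0.6005, -0.1123, 0.0984]
tool_rot: [0.999, -0.054, 0.0, -0.0]
contact_force: [0.4, 1.1, 0.2]
width: 0.586
gripper_force: 0.0
time: 17.88
tcp_pos: [0.6009, -0.1124, 0.2398]
tool_rot: [0.999, -0.055, 0.001, 0.0]
contact_force: [-0.0, 0.5, -0.9]
width: 0.586
gripper_force: 0.0
t 17.925 tabpx 51 top row 195 zmax 75.9 zmed 71.4 torque [ 0.01  0.03 -0.  ] F [-0.1  0.7  0.1] j6 1.435 g 0.0 w 0.586
```

View pics/t3.png

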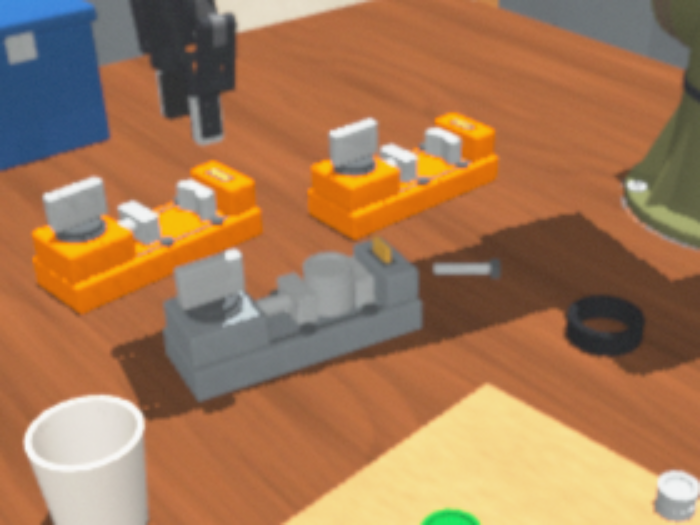

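The tab is up at (382,250), the piston is clamped upright at (330,285), and the gripper is clear.

```bash
python3 -c "
from rig import *
print(job_done())"
```

```text
the job is handed in; nothing more can be done
None
```

The large piston is clamped upright in the grey clamp, the indicator tab has popped, the handle is released, and the job was handed in at about 18 s; no verdict came back.

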